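# Check the glue joint of a chopping board with a moisture meter

## Task

Before the wooden board is oiled, check its glue joint for damp: lift the orange moisture meter out of its cradle, set its sprung head on the green dot and, keeping the meter upright and the head in light contact, run it slowly (about 3 cm a second) along the joint between the light and the dark wood to the red dot. Press lightly all the way, so that the head is roughly half pushed in and never bottoms. Stay on the red dot, upright and pressing just as lightly, for a good two seconds while the reading settles, and finish still holding the meter there; leave everything else on the worktop alone.

Things in the scene. Friction and masses are not known exactly. Their poses are not given: they have to be found in the camera images.
- meter: Loose orange hand meter, 0.15 kg: block 42 wide (y) x 28 thick (x) x 90 mm tall (z), display on -x, black rubber on the flat +-y sides (grip there, 68 mm above the origin). Origin: centre of the block's lower end; z up. Below it a black collar reaches 6 mm, the steel head 24 mm down. It stands head down, the lower 30 mm of block loose in the cradle's socket (2 mm clearance a side).
- meter_head (a joint): How far the spring-loaded sensing head is pushed up into the meter, in m: 0 fully out, 0.012 bottomed. The spring pushes back with 1 N at the start of the travel and 0.25 N more per mm, thus 2.5 N half way and 4 N just before bottoming.
- head_tip (a point): The lowest point of the sensing head, a steel ball end 16 mm in diameter, on the meter's axis; it lies 24 mm below the meter's origin with the head fully out, and moves with the head.
- cradle: Fixed cradle: black foot 88 (x) x 96 (y) x 10 mm, on it a grey socket block 52 x 66 mm, rim 64 mm above the worktop; the meter's block rests on a ledge 34 mm above the worktop. Draw the meter straight up at least 55 mm to come clear. Origin: centre of its underside; z up.
- board: Wooden board on rubber feet, fixed, 300 mm long (its x) by 210 mm wide (its y), the flat top 40 mm above the worktop; a steel bar handle stands out 27 mm at each short end. The part y < 30 mm is light wood and the part y > 30 mm dark. Origin: centre of its underside, on the worktop.
- glue_line (a point): The middle of the glue joint between light and dark wood on the board's top, 30 mm to the +y side of the board's middle line. The joint is a straight, flush dark line along this frame's x (300 mm long); y points to the dark wood, z up.
- dot_green: Green round sticker, 20 mm in diameter, flat on the board's top and centred on the glue line; the run begins here. Origin at its centre. The dots lie 60 to 85 mm either side of the middle of the joint, on either side.
- dot_red: Red round sticker, 20 mm in diameter, flat on the board's top and centred on the glue line; the run ends and the reading is taken here. Origin at its centre.
- jar_sugar: Bystander: sugar jar with red lid, 78 mm across, 154 mm tall, behind the board. Origin under its centre.
- canister_tea: Bystander: green-grey canister with wooden lid, 102 mm across, 140 mm tall, behind the board. Origin under its centre.
- saucer_blue: Bystander: blue saucer with seeds, 160 mm across, 28 mm tall, behind the board. Origin under its centre.
- seed_packet_3: Bystander: paper seed packet lying flat, 115 x 85 x 10 mm, behind the cradle. Origin under its centre.
Not all that is in view belongs to the job. What is meant by the meter is not blue, and is the smaller of those in its own colour.

How it is judged:
By the outcome, as a careful person would: the job done as asked, in the order asked, and still so for the second after the job is handed in, while the arm keeps its last pose, push and grip.
It also fails if it takes over 51 s, if anything falls off the work surface, if the arm or the gripper's body presses on something with over 40 N, if the wrist force passes 120 N, or if a joint passes its speed limit or range.

## Robot

A 6-joint arm with a two-finger parallel gripper is mounted at the origin on a cart in front of the work surface, level with it; the furniture and walls round the work are solid. World frame = base frame: x ahead of the robot, y to its left, z up, the work surface at z = 0. Lengths are in m, angles in degrees, forces in N, time in s.
With the tool pointing down it reaches from about 0.275 to 0.725 m from the base axis. Payload 5.6 kg.
Tool frame: the origin (TCP) lies midway between the tips of the shut fingers; the grasp point (between the pads) lies behind it (env.pinch_z is the z of the grasp point in the tool frame, in m); z points along the fingers, y is the line along which they close (so a half turn about z gives the same grasp; the last joint's range is limited). The gripper opens to 85 mm and grips with 20 to 120 N. Pads are 22 mm wide; open, the fingers measure 114 mm over their backs; the gripper's body (76 mm by 85 mm) begins 54 mm behind the grasp point. The pads swing forward as they close: fully open they stand 13 mm farther back than shut.
Start: joints at [-50.329, 14.616, 6.199, 0, -81.583, -16.306], TCP at [0.218, -0.505, 0.231] pointing down, gripper open.
Joint ranges: [-168.99, 168.99], [-69.2, 112.95], [-62.41, 85.93], [-164.36, 98.24], [-168.68, -3.75], [-174.98, 174.98]. Speed limits (degrees/s): [147.25, 147.25, 180, 180, 180, 180].

## Interface

Orientations are given as [roll, pitch, yaw] about the fixed x, y, z axes, in that order (R = Rz(yaw) Ry(pitch) Rx(roll)).
In Python, from plant import env gives the robot as it stands.
- The arm moves only by the shell command python3 -m jog 'ROWS' [FORCE]. ROWS is JSON, a list of rows, each a list of 7 numbers: the shift along the tool's x, y, z in mm, then the turn, a rotation vector about the tool's x, y, z in degrees, then the finger opening in mm, from 0 to 85.4. A call has 1 to 20 rows; each row is the pose to reach, as a shift and turn from the pose commanded when the call began, along the tool's axes at that moment; what a row does not reach only later rows make up. A row lasts 1/12 s, in which the tool goes at most 41.7 mm and 7.16 degrees, less where a joint would pass 70% of its speed; a pose out of reach is approached as far as the arm can. A call with a gripper value outside its range is refused whole. The fingers move at their own pace and stop on an object; FORCE is the grip in N (left out, the last holds). Time passes only in rows, so rows that repeat a pose let the fingers close. It gives the time, the measured TCP pose, the force, the opening and the grip force at its end, in the units of the state.
- env.state(): the state, without advancing time (a new reading comes with each control period).
- env.snapshot(name): name is "side" or "top" or "wrist"; returns a dict with "frame" (480x640x3 uint8, blue, green, red), "depth" (480x640 float32, m along the optical axis (not along the pixel's ray), 0 where there is no reading), "mtx" (3x3 intrinsics, pixels), "R" (3x3) and "t" (3): a world point X has camera coordinates R X + t; the wrist camera has in their place "T_tool_cam" (4x4, takes a point from camera to tool coordinates, whose origin is the TCP and whose axes are the flange's). Camera axes: x right, y down, z forward; pixel columns grow to the right and rows downward; lengths in m; the calibration is good to about 2 mm. A picture is of the moment at which its call begins: read the wrist's pose just before it.
- env.job_done(): hands the job in; it is judged then, once.
Trained networks look in a picture, given as the dict that the camera call returned (one of the last four; its "shot" number tells which), for a name from the list of things; names that differ only in an ending like _2 or _b are one class to them, and where a whole thing is asked for, a point or a joint stands for the part that bears it (a point fixed in the world has none). Each returns a list of dicts, best first, with "score" (0 to 1); they miss things now and then, are a little off and sometimes report something else, mostly with a low value. They report only what shows in the picture. A call takes as long as a camera call. They do not tell look-alikes from the thing itself.
- env.recognise(thing, picture): "location" ([row, column] in pixels, amid what is visible of it).
- env.outline_of(thing, picture): "pixels" (480x640 bool, what is visible of it) and "location" ([row, column] in pixels, amid what is visible of it).
The state is a dict: "time": time; "joint_pos": joint angles; "qvel": joint speeds; "effort": joint torques, N m; "tool_pos": TCP position; "tool_rot": TCP orientation; "wrist_force": force on the tool from outside, world axes, zero at the start; "torque": the same for the moment, N m; "opening": finger opening in m; "grasp_force": force on a finger pad.
Only numpy, scipy, OpenCV 4.12 (cv2) and the standard library are available. Lean on these libraries where they do the work, as an engineer would, in place of code of your own. Each camera call takes 0.05 s, during which the arm holds its last target. There are 200 camera calls.

## Working session

There is one attempt and no reset: what is moved stays moved. The work goes in short steps, Python scripts to look and compute and a shell command to move; the robot and the scene stay as the last step left them, time stands still between calls to the robot, and variables do not carry over. Pictures are saved under pics/ and viewed, at most 10 in all, crops included, and the job is handed in when it is done.

```bash
ls; mkdir -p pics; cat > h.py <<'E'
import numpy as np, cv2
from plant import env
from scipy.spatial.transform import Rotation as Ro
def cam(p,st=None):
    if 'R' in p: return np.array(p['R']),np.array(p['t'])
    T=np.eye(4);T[:3,:3]=Ro.from_euler('xyz',st['tool_rot'],degrees=True).as_matrix();T[:3,3]=st['tool_pos']
    M=np.linalg.inv(T@np.array(p['T_tool_cam']));return M[:3,:3],M[:3,3]
def world(p,r,c,z=None,st=None,d=None):
    R,t=cam(p,st);ray=np.linalg.inv(p['mtx'])@np.array([c,r,1.])
    o=-R.T@t;w=R.T@ray
    if z is not None: return o+w*(z-o[2])/w[2]
    if d is None: d=p['depth'][int(round(r)),int(round(c))]
    return o+w*d
def cloud(p,m,st=None):
    R,t=cam(p,st);v,u=np.nonzero(m&(p['depth']>0));d=p['depth'][v,u]
    X=(np.linalg.inv(p['mtx'])@np.stack([u*d,v*d,d]))
    return (X-t[:,None]).T@R
E
python3 - <<'E'
from h import *
print(env.state(),env.pinch_z)
fr=[]
for n in ['top','side']:
    p=env.snapshot(n);fr.append(p['frame']);cv2.imwrite(f'pics/{n}0.png',p['frame'])
    print(n,'campos',(-p['R'].T@p['t']).round(3))
    for th in ['meter','cradle','dot_green','dot_red','board','head_tip']:
        for o in env.outline_of(th,p)[:3]:
            r,c=o['location'];X=cloud(p,o['pixels'])
            print(th,round(o['score'],2),np.round([r,c]),o['pixels'].sum(),world(p,r,c).round(3), np.percentile(X,[2,50,98],axis=0).round(3).tolist() if len(X) else '')
E
```

```text
pics
{'time': 0.0, 'joint_pos': array([-5.03287513e+01,  1.46547435e+01,  6.12998464e+00, -3.02108238e-02,
       -8.15829828e+01, -1.63060122e+01]), 'qvel': array([ 0.04640567,  0.13720209, -0.0055897 , -0.01379962, -0.01979725,
        0.10834441]), 'effort': array([ 1.13789400e-03, -3.86634421e+01,  2.37943161e+01,  5.36502197e+00,
       -5.97338600e-03,  1.60860765e-05]), 'tool_pos': array([ 0.21799131, -0.50440575,  0.23036741]), 'tool_rot': array([ 1.79888203e+02, -1.57538286e-03, -1.56639212e+02]), 'wrist_force': array([ 0.42760997,  0.72328054, -0.11167348]), 'torque': array([-0.03457121, -0.00512704,  0.01137763]), 'grasp_force': 0.0, 'opening': 0.08577146885418836} -0.0187
top campos [0.365 0.16  1.407]
meter 0.89 [303. 178.] 802 [0.452 0.468 0.156] [[0.426, 0.449, 0.043], [0.452, 0.47, 0.153], [0.48, 0.505, 0.16]]
meter 0.89 [215. 269.] 311 [0.642 0.282 0.114] [[0.624, 0.266, 0.037], [0.639, 0.282, 0.11], [0.664, 0.3, 0.116]]
meter 0.69 [278. 246.] 348 [0.503 0.332 0.126] [[0.485, 0.317, 0.052], [0.501, 0.336, 0.12], [0.519, 0.358, 0.126]]
cradle 0.95 [289. 254.] 1147 [0.
[... 745 characters left out ...]
504 0.302 0.035] [[0.459, 0.285, 0.006], [0.503, 0.311, 0.024], [0.551, 0.359, 0.066]]
dot_green 0.27 [334. 430.] 5575 [ 0.746 -0.179  0.121] [[0.721, -0.182, 0.004], [0.75, -0.169, 0.11], [0.793, -0.113, 0.155]]
dot_red 0.67 [336. 260.] 91 [ 0.507 -0.082  0.041] [[0.5, -0.092, 0.039], [0.509, -0.083, 0.041], [0.517, -0.074, 0.044]]
board 0.98 [323. 288.] 18128 [ 0.552 -0.058  0.042] [[0.436, -0.176, 0.011], [0.549, -0.058, 0.041], [0.662, 0.132, 0.043]]
board 0.28 [333. 429.] 5411 [ 0.744 -0.18   0.124] [[0.721, -0.182, 0.008], [0.75, -0.169, 0.112], [0.792, -0.117, 0.155]]
head_tip 0.59 [178. 235.] 51 [0.452 0.472 0.01 ] [[0.445, 0.464, 0.003], [0.455, 0.471, 0.015], [0.465, 0.478, 0.022]]
```

View pics/top0.png

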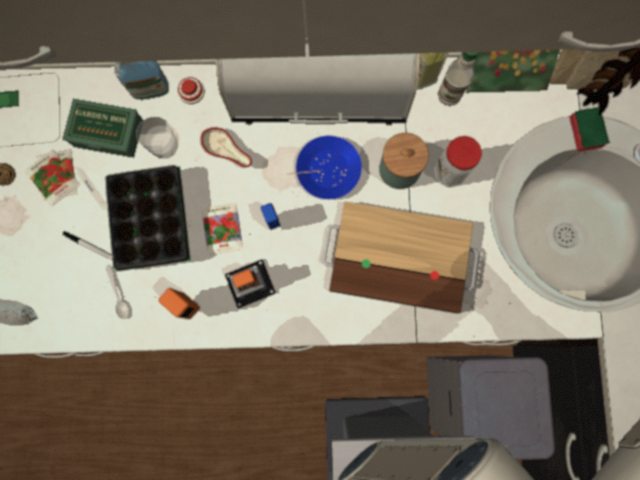

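View pics/side0.png

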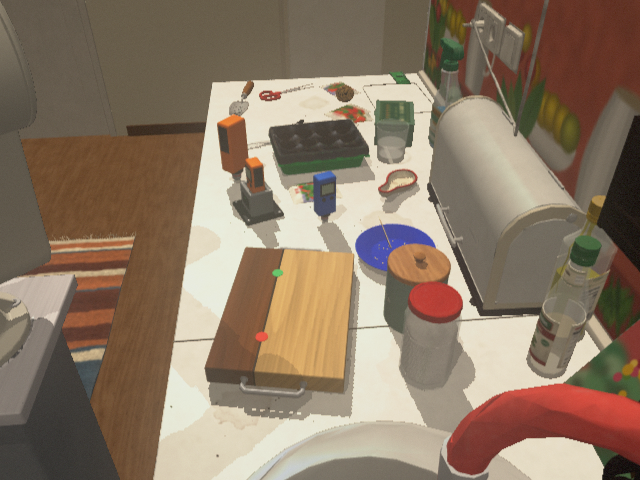

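The top view shows the meter in its cradle at about (278,246). The larger orange look-alike is at (303,178), and there is a blue one at (215,269). The green dot is at (264,366) and the red dot at (275,434). The side view agrees: meter at (174,255), green dot at (273,278), red dot at (336,262). Next I work out the meter's yaw and the dot positions.

```bash
cat >> h.py <<'E'
def dots(p,st=None,zlo=.02,zhi=.06,box=(.4,.7,-.2,.2)):
    hsv=cv2.cvtColor(p['frame'],cv2.COLOR_BGR2HSV);H,S,V=cv2.split(hsv);out={}
    R,t=cam(p,st)
    for n,m in dict(green=(H>45)&(H<85)&(S>120)&(V>90),red=((H<6)|(H>174))&(S>170)&(V>120)).items():
        k,l,s,c=cv2.connectedComponentsWithStats(m.astype('uint8'))
        for i in range(1,k):
            if s[i,4]<20: continue
            X=world(p,c[i][1],c[i][0],z=.04,st=st)
            if box[0]<X[0]<box[1] and box[2]<X[1]<box[3]: out.setdefault(n,[]).append((X.round(4).tolist(),int(s[i,4])))
    return out
def toprect(p,st,loc,z0=.124):
    hsv=cv2.cvtColor(p['frame'],cv2.COLOR_BGR2HSV);m=np.zeros(p['depth'].shape,bool)
    X=cloud(p,p['depth']>0,st);k=(np.abs(X[:,2]-z0)<.012)&(np.hypot(*(X[:,:2]-loc).T)<.05)
    P=X[k];r=cv2.minAreaRect((P[:,:2]*1000).astype('float32'))
    return r,np.median(P[:,2]),cv2.boxPoints(r).round(1).tolist(),len(P)
E
python3 - <<'E'
from h import *
for n in ['top','side']:
    p=env.snapshot(n);print(n,dots(p),toprect(p,None,[.503,.335]))
    o=env.outline_of('cradle',p)[0]['pixels'];X=cloud(p,o);X=X[X[:,2]<.014]
    print(cv2.minAreaRect((X[:,:2]*1000).astype('float32')))
E
```

```text
top {'green': [([0.5385, 0.0723, 0.04], 30)], 'red': [([0.5068, -0.0811, 0.04], 60)]} (((503.11224365234375, 340.2861633300781), (28.9003849029541, 42.93996810913086), 17.237037658691406), np.float64(0.12223956109531145), [[482.8999938964844, 356.5], [495.70001220703125, 315.5], [523.2999877929688, 324.1000061035156], [510.6000061035156, 365.1000061035156]], 264)
((504.0947265625, 340.4962463378906), (90.22750854492188, 95.91987609863281), 19.242189407348633)
side {'red': [([0.5079, -0.0818, 0.04], 85)]} (((504.5716552734375, 335.6660461425781), (28.91640281677246, 45.639652252197266), 18.685901641845703), np.float64(0.12348703452511132), [[483.6000061035156, 352.70001220703125], [498.20001220703125, 309.3999938964844], [525.5999755859375, 318.70001220703125], [511.0, 361.8999938964844]], 207)
((489.97149658203125, 379.9506530761719), (93.08631134033203, 188.11863708496094), 21.452123641967773)
```

```bash
python3 -m jog '[[-597,660,-20,0,0,5.6,85],[-597,660,-20,0,0,5.6,85],[-597,660,-20,0,0,5.6,85],[-597,660,-20,0,0,5.6,85],[-597,660,-20,0,0,5.6,85],[-597,660,-20,0,0,5.6,85],[-597,660,-20,0,0,5.6,85],[-597,660,-20,0,0,5.6,85],[-597,660,-20,0,0,5.6,85],[-597,660,-20,0,0,5.6,85],[-597,660,-20,0,0,5.6,85],[-597,660,-20,0,0,5.6,85],[-597,660,-20,0,0,5.6,85],[-597,660,-20,0,0,5.6,85],[-597,660,-20,0,0,5.6,85],[-597,660,-20,0,0,5.6,85],[-597,660,-20,0,0,5.6,85],[-597,660,-20,0,0,5.6,85],[-597,660,-20,0,0,5.6,85],[-597,660,-20,0,0,5.6,85]]' 40
```

```text
time: 2.57
tool_pos: [0.4864, 0.2861, 0.2501]
tool_rot: [180.0, 0.0, -162.2]
wrist_force: [1.0, -1.4, 0.9]
opening: 0.0848
grasp_force: 0.0
```

```bash
python3 - <<'E'
from h import *
for i in range(2):
    st=env.state();p=env.snapshot('wrist')
    print(st['tool_pos'],st['tool_rot'],dots(p,st),toprect(p,st,[.503,.337]))
for o in env.outline_of('meter',p)[:3]:
    X=cloud(p,o['pixels'],st); print(o['score'],o['location'],np.percentile(X,[2,50,98],axis=0).round(3).tolist())
cv2.imwrite('pics/w1.png',p['frame']);print(p['T_tool_cam'])
E
```

```text
[0.48639887 0.28606251 0.25014621] [ 1.79993693e+02  2.38475536e-02 -1.62209587e+02] {'green': [([0.542, 0.0726, 0.04], 249)]} (((503.70892333984375, 338.54608154296875), (28.57217025756836, 42.78565216064453), 20.391952514648438), np.float64(0.12416071417101573), [[482.8999938964844, 353.6000061035156], [497.79998779296875, 313.5], [524.5999755859375, 323.5], [509.6000061035156, 363.6000061035156]], 1996)
[0.48802568 0.29160457 0.24753932] [-1.79998487e+02 -5.92018056e-02 -1.62069310e+02] {'green': [([0.5428, 0.0714, 0.04], 226)]} (((503.79803466796875, 338.3219299316406), (28.33993148803711, 42.07286071777344), 19.917638778686523), np.float64(0.1241387450938948), [[483.29998779296875, 353.29998779296875], [497.6000061035156, 313.70001220703125], [524.2999877929688, 323.3999938964844], [510.0, 362.8999938964844]], 2034)
0.95 [256.2, 564.4] [[0.426, 0.447, 0.046], [0.451, 0.464, 0.143], [0.483, 0.499, 0.159]]
0.77 [360.0, 263.3] [[0.625, 0.265, 0.03], [0.632, 0.282, 0.1], [0.665, 0.301, 0.115]]
0.59 [250.7, 366.9] [[0.486, 0.316, 0.056], [0.498, 0.335, 0.123], [0.52, 0.358, 0.126]]
[[-4.16653797e-04 -9.46800781e-01 -3.21819994e-01  8.30600390e-02]
 [ 9.99999912e-01 -4.08955805e-04 -9.15234787e-05 -2.50145628e-04]
 [-4.49556536e-05 -3.21820004e-01  9.46800868e-01 -1.43306958e-01]
 [ 0.00000000e+00  0.00000000e+00  0.00000000e+00  1.00000000e+00]]
```

View pics/w1.png

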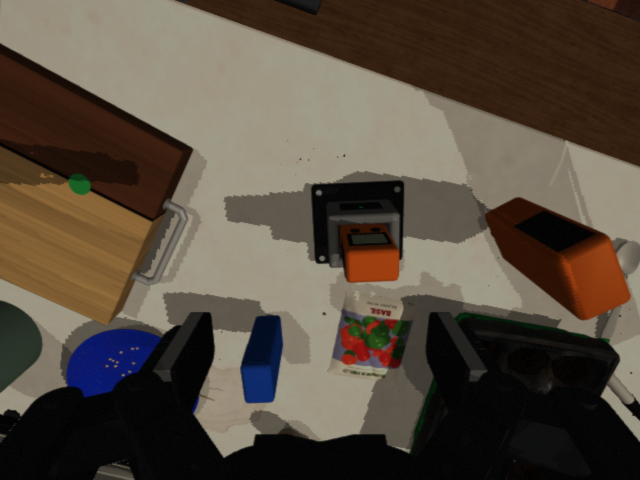

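The wrist view shows the cradled meter at about (250,367), display facing the robot, and the green dot at (184,79). The big orange and blue look-alikes are clear of the approach.

```bash
python3 -m jog '[[-15,20,20,0,0,-1.5,85],[-29,40,40,0,0,-1.5,85],[-29,40,60,0,0,-1.5,85],[-29,40,60,0,0,-1.5,85],[-29,40,60,0,0,-1.5,85]]' 40; python3 - <<'E'
from h import *
st=env.state();p=env.snapshot('wrist')
print(st['tool_pos'],st['tool_rot'],toprect(p,st,[.503,.337]),env.state()['tool_pos'])
E
```

```text
time: 3.13
tool_pos: [0.5012, 0.3297, 0.1898]
tool_rot: [-179.9, -0.1, -160.8]
wrist_force: [-0.6, -0.4, 0.3]
opening: 0.0847
grasp_force: 0.0
[0.50124463 0.32969136 0.18981682] [-1.79914474e+02 -9.57214737e-02 -1.60752358e+02] (((503.670654296875, 338.6319885253906), (28.148775100708008, 42.66929626464844), 19.875198364257812), np.float64(0.12421846520664562), [[483.20001220703125, 353.8999938964844], [497.70001220703125, 313.79998779296875], [524.2000122070312, 323.3999938964844], [509.70001220703125, 363.5]], 3252) [0.50197468 0.33005096 0.19144747]
```

```bash
python3 -m jog '[[-3,4,10,0,0,-0.6,85],[-5,7.5,30,0,0,-0.6,85],[-5,7.5,50,0,0,-0.6,85],[-5,7.5,70,0,0,-0.6,85],[-5,7.5,88,0,0,-0.6,85],[-5,7.5,102,0,0,-0.6,85],[-5,7.5,107,0,0,-0.6,85],[-5,7.5,107,0,0,-0.6,85],[-5,7.5,107,0,0,-0.6,85]]'; python3 - <<'E'
from h import *
st=env.state();print(st['tool_pos'],st['tool_rot'])
p=env.snapshot('wrist');cv2.imwrite('pics/w2.png',p['frame']);st=env.state();print(st['tool_pos'],st['wrist_force'])
E
```

```text
time: 3.93
tool_pos: [0.5045, 0.3399, 0.0842]
tool_rot: [180.0, 0.1, -160.1]
wrist_force: [0.8, 0.6, 0.8]
opening: 0.0847
grasp_force: 0.0
[0.50449843 0.33988243 0.08423768] [ 1.79977074e+02  1.07292119e-01 -1.60124871e+02]
[0.50468174 0.34013459 0.08466878] [-0.2842739  -0.00764049  1.13230141]
```

View pics/w2.png

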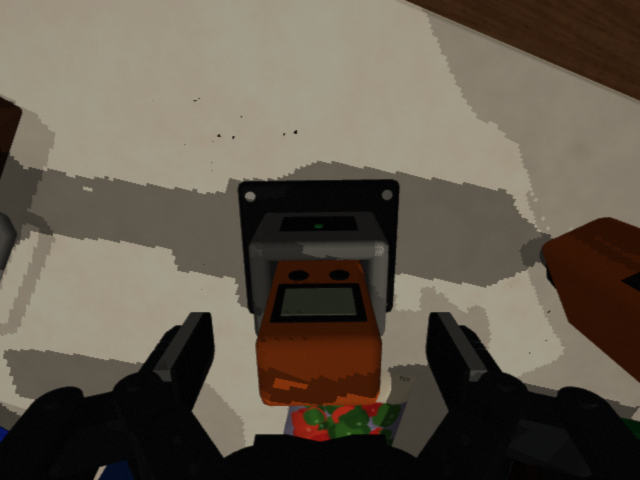

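The open pads straddle the meter centrally: meter centre is at column 319, pads at 213 and 428. I can close now.

```bash
python3 -m jog '[[0,0,0,0,0,0,30],[0,0,0,0,0,0,30],[0,0,0,0,0,0,30],[0,0,0,0,0,0,30],[0,0,0,0,0,0,30],[0,0,0,0,0,0,30],[0,0,0,0,0,0,30],[0,0,0,0,0,0,30]]' 60
```

```text
time: 4.65
tool_pos: [0.5042, 0.3398, 0.0837]
tool_rot: [180.0, 0.1, -160.1]
wrist_force: [-0.3, -1.1, 4.9]
opening: 0.0413
grasp_force: 61.1
```

```bash
python3 -m jog '[[0,0,-4,0,0,0,30],[0,0,-10,0,0,0,30],[0,0,-18,0,0,0,30],[0,0,-28,0,0,0,30],[0,0,-38,0,0,0,30],[0,0,-48,0,0,0,30],[0,0,-58,0,0,0,30],[0,0,-68,0,0,0,30],[0,0,-78,0,0,0,30],[0,0,-85,0,0,0,30],[0,0,-90,0,0,0,30],[0,0,-90,0,0,0,30],[0,0,-90,0,0,0,30],[0,0,-90,0,0,0,30]]'; python3 - <<'E'
from h import *
st=env.state();p=env.snapshot('wrist');cv2.imwrite('pics/w3.png',p['frame']);q=env.snapshot('side');cv2.imwrite('pics/s3.png',q['frame'])
print(st['tool_pos'],st['tool_rot'],toprect(p,st,[.503,.337],.214),dots(p,st),dots(q))
for o in env.outline_of('meter',q)[:3]:
    X=cloud(q,o['pixels']);print(o['score'],o['location'],np.percentile(X,[2,50,98],axis=0).round(3).tolist())
print([ (o['score'],o['location'],world(q,*o['location']).round(3)) for o in env.recognise('head_tip',q)[:3]])
print([ (o['score'],o['location'],world(p,*o['location'],st=st).round(3)) for o in env.recognise('head_tip',p)[:3]])
a=q['frame'][100:300,180:380];b=p['frame'][150:450,170:470]
cv2.imwrite('pics/c3.png',np.hstack([cv2.resize(a,(400,400)),cv2.resize(b,(400,400))]))
E
```

```text
time: 5.82
tool_pos: [0.5035, 0.3394, 0.1723]
tool_rot: [-180.0, -0.1, -160.1]
wrist_force: [0.8, 0.1, -1.9]
opening: 0.0417
grasp_force: 60.6
[0.50347293 0.33942962 0.17227857] [-1.79981695e+02 -7.49575516e-02 -1.60137924e+02] (((503.7737121582031, 337.00164794921875), (29.196744918823242, 97.61082458496094), 18.824251174926758), np.float64(0.21300510358692998), [[474.20001220703125, 378.5], [505.70001220703125, 286.1000061035156], [533.2999877929688, 295.5], [501.79998779296875, 387.8999938964844]], 15753) {} {'red': [([0.5083, -0.0822, 0.04], 78)]}
0.7 [334.6, 260.0] [[0.498, -0.093, 0.039], [0.508, -0.083, 0.041], [0.517, -0.074, 0.044]]
0.67 [141.9, 227.9] [[0.426, 0.446, 0.017], [0.454, 0.46, 0.104], [0.477, 0.486, 0.16]]
0.63 [193.4, 327.1] [[0.626, 0.263, 0.002], [0.647, 0.272, 0.074], [0.683, 0.385, 0.116]]
[]
[]
```

View pics/c3.png

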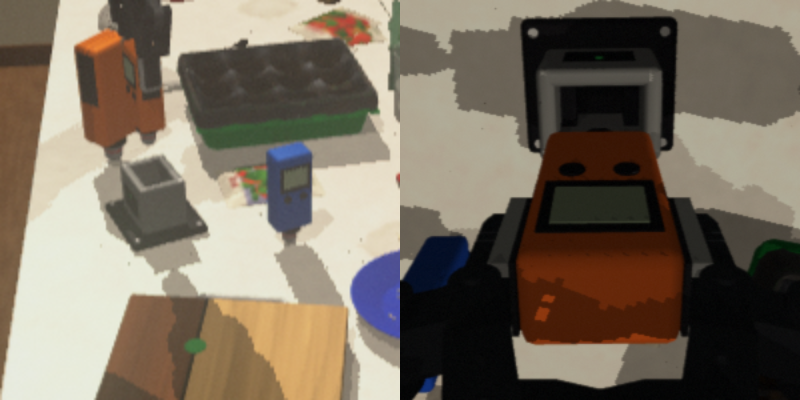

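The meter is out of the cradle, upright between the pads and with its head out; the green dot still shows at about (273,278) in the side view. Next I go over the middle of the joint to look at both dots.

```bash
python3 -m jog '[[3,-10,0,0,0,0,30],[9,-31,0,0,0,0,30],[17,-58,0,0,0,0,30],[26,-88,0,0,0,0,30],[35,-118,0,0,0,0,30],[44,-149,0,0,0,0,30],[53,-179,0,0,0,0,30],[61,-210,0,0,0,0,30],[70,-240,0,0,0,0,30],[79,-270,0,0,0,0,30],[86,-295,0,0,0,0,30],[92,-315,0,0,0,0,30],[96,-327,0,0,0,0,30],[97,-331,0,0,0,0,30],[97,-331,0,0,0,0,30],[97,-331,0,0,0,0,30],[97,-331,0,0,0,0,30],[97,-331,0,0,0,0,30]]'; python3 - <<'E'
from h import *
for i in range(3):
    st=env.state();p=env.snapshot('wrist')
    print(st['tool_pos'],st['tool_rot'],st['wrist_force'],dots(p,st))
    X=cloud(p,p['depth']>0,st);k=(abs(X[:,2]-.04)<.012)&(abs(X[:,0]-.53)<.1)&(abs(X[:,1])<.1);print(np.percentile(X[k,2],[10,50,90]),k.sum())
cv2.imwrite('pics/w4.png',p['frame'])
E
```

```text
time: 7.57
tool_pos: [0.5251, -0.0037, 0.173]
tool_rot: [180.0, 0.0, -160.1]
wrist_force: [-0.6, -0.2, -1.9]
opening: 0.0415
grasp_force: 60.8
[ 0.52507565 -0.00374678  0.17296397] [ 1.79991363e+02  1.86292938e-03 -1.60062738e+02] [-0.55562127 -0.18151437 -1.93941285] {'green': [([0.5403, 0.0721, 0.04], 439)], 'red': [([0.5089, -0.0823, 0.04], 594)]}
[0.03974925 0.04063571 0.04152199] 45082
[ 0.52511065 -0.00382964  0.17300525] [ 1.79996489e+02  4.50465197e-03 -1.60064144e+02] [ 0.11970851 -0.04577718 -1.23612152] {'green': [([0.5404, 0.0721, 0.04], 441)], 'red': [([0.5089, -0.0823, 0.04], 591)]}
[0.03978405 0.04067189 0.04155269] 45115
[ 0.5250765  -0.00389282  0.1729575 ] [ 1.79994953e+02 -2.11858065e-03 -1.60068992e+02] [-0.52429104 -1.05083337 -1.86223869] {'green': [([0.5403, 0.0722, 0.04], 440)], 'red': [([0.5089, -0.0822, 0.04], 598)]}
[0.039731   0.0406191  0.04151021] 45080
```

View pics/w4.png

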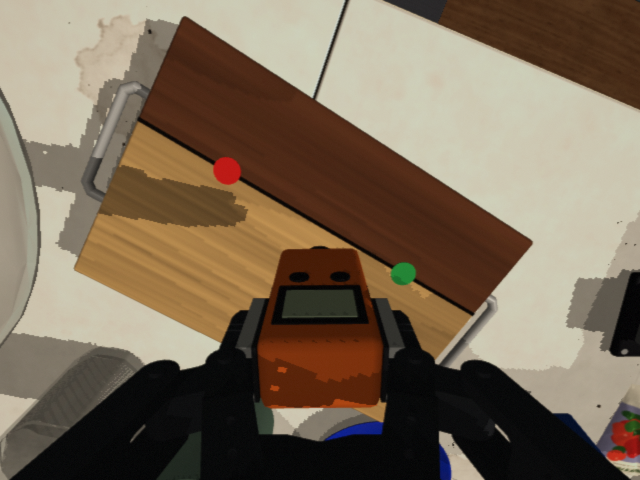

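Both dots lie on the joint: red at (171,227), green at (273,403). The board top measures 40.6 mm. I move to hover over the green dot.

```bash
python3 -m jog '[[-6,10,0,0,0,0,30],[-16,26,10,0,0,0,30],[-28,45,22,0,0,0,30],[-36,58,35,0,0,0,30],[-40,64,44,0,0,0,30],[-41,66.2,48,0,0,0,30],[-41,66.2,48,0,0,0,30],[-41,66.2,48,0,0,0,30],[-41,66.2,48,0,0,0,30],[-41,66.2,48,0,0,0,30],[-41,66.2,48,0,0,0,30],[-41,66.2,48,0,0,0,30]]'; cat > m.py <<'E'
from h import *
# average state over camera periods; also crop the side view
import sys
S=[]
for i in range(int(sys.argv[2])):
    S.append(env.state());q=env.snapshot('side')
S.append(env.state())
print('t',S[-1]['time']);print(np.array([s['tool_pos'] for s in S]).mean(0).round(5),np.array([s['wrist_force'] for s in S]).mean(0).round(2),S[-1]['tool_rot'].round(2),S[-1]['opening'],S[-1]['grasp_force'])
cv2.imwrite('pics/'+sys.argv[1]+'.png',cv2.resize(q['frame'][160:360,180:400],None,fx=3,fy=3,interpolation=cv2.INTER_CUBIC))
E
python3 m.py g1 6
```

```text
time: 8.72
tool_pos: [0.5413, 0.0712, 0.1255]
tool_rot: [180.0, 0.0, -160.2]
wrist_force: [-0.3, -0.6, -1.6]
opening: 0.0413
grasp_force: 60.9
t 9.0167
[0.54118 0.07138 0.12521] [-0.23 -0.03 -1.68] [-180.     -0.   -160.14] 0.04108024511637132 60.892510414123535
```

View pics/g1.png

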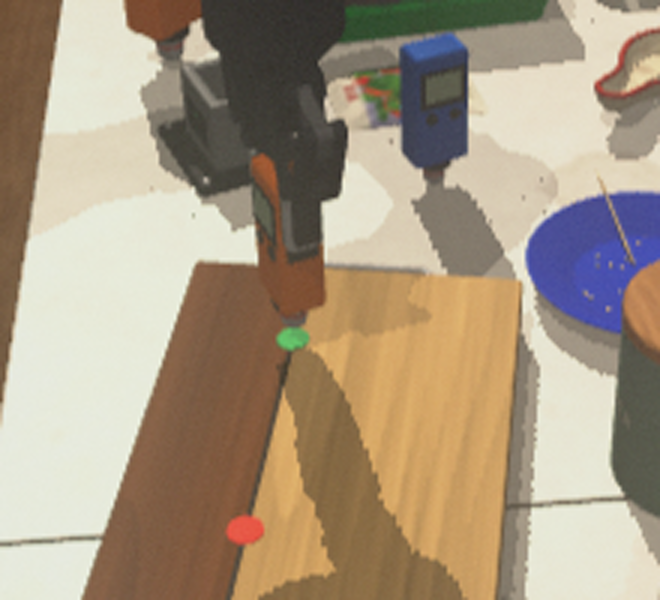

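The head hovers on the green dot, with the tip at about (318,290) in the crop and the dot at (338,292). Now the gentle lowering.

```bash
python3 -m jog '[[-0.3,1,2,0,0,0,30],[-0.3,1,4,0,0,0,30],[-0.3,1,6,0,0,0,30],[-0.3,1,8,0,0,0,30],[-0.3,1,10,0,0,0,30],[-0.3,1,11,0,0,0,30],[-0.3,1,12,0,0,0,30],[-0.3,1,13,0,0,0,30],[-0.3,1,14,0,0,0,30],[-0.3,1,15,0,0,0,30],[-0.3,1,15,0,0,0,30],[-0.3,1,15,0,0,0,30]]'; python3 m.py g2 8
```

```text
time: 10.02
tool_pos: [0.541, 0.0725, 0.1101]
tool_rot: [-180.0, -0.0, -160.1]
wrist_force: [-0.9, -0.3, 1.5]
opening: 0.0417
grasp_force: 60.9
t 10.4167
[0.54104 0.07256 0.11006] [-0.97 -0.15  0.36] [-180.     -0.   -160.13] 0.041265427792906866 60.93464255332947
```

The force rose by 2.0 N, which means about 4.2 mm of travel, as predicted. I press 1.8 mm more and start the run.

```bash
python3 -m jog '[[0,0,1,0,0,0,30],[0,0,1.8,0,0,0,30],[0,0,1.8,0,0,0,30],[0,0,1.8,0,0,0,30],[1.3,-2.1,1.8,0,0,0,30],[2.6,-4.3,1.8,0,0,0,30],[3.9,-6.4,1.8,0,0,0,30],[5.2,-8.5,1.8,0,0,0,30],[6.5,-10.7,1.8,0,0,0,30],[7.8,-12.8,1.8,0,0,0,30],[9.1,-14.9,1.8,0,0,0,30],[10.4,-17.1,1.8,0,0,0,30],[11.7,-19.2,1.8,0,0,0,30],[13,-21.3,1.8,0,0,0,30],[14.3,-23.5,1.8,0,0,0,30],[15.6,-25.6,1.8,0,0,0,30],[16.9,-27.7,1.8,0,0,0,30],[18.2,-29.9,1.8,0,0,0,30],[19.5,-32,1.8,0,0,0,30],[20.8,-34.1,1.8,0,0,0,30]]'
```

```text
time: 12.08
tool_pos: [0.533, 0.0332, 0.1082]
tool_rot: [180.0, -0.0, -160.1]
wrist_force: [0.1, 2.3, 0.5]
opening: 0.0415
grasp_force: 61.1
```

```bash
python3 -m jog '[[1.3,-2.1,0,0,0,0,30],[2.6,-4.3,0,0,0,0,30],[3.9,-6.4,0,0,0,0,30],[5.2,-8.5,0,0,0,0,30],[6.5,-10.7,0,0,0,0,30],[7.8,-12.8,0,0,0,0,30],[9.1,-14.9,0,0,0,0,30],[10.4,-17.1,0,0,0,0,30],[11.7,-19.2,0,0,0,0,30],[13,-21.3,0,0,0,0,30],[14.3,-23.5,0,0,0,0,30],[15.6,-25.6,0,0,0,0,30],[16.9,-27.7,0,0,0,0,30],[18.2,-29.9,0,0,0,0,30],[19.5,-32,0,0,0,0,30],[20.8,-34.1,0,0,0,0,30],[22.1,-36.3,0,0,0,0,30],[23.4,-38.4,0,0,0,0,30],[24.7,-40.5,0,0,0,0,30],[26,-42.7,0,0,0,0,30]]'
```

```text
time: 13.75
tool_pos: [0.5231, -0.0158, 0.1082]
tool_rot: [180.0, 0.0, -160.1]
wrist_force: [0.9, 1.3, -0.2]
opening: 0.0414
grasp_force: 61.1
```

```bash
python3 -m jog '[[1.3,-2.1,0,0,0,0,30],[2.6,-4.3,0,0,0,0,30],[3.9,-6.4,0,0,0,0,30],[5.2,-8.5,0,0,0,0,30],[6.5,-10.7,0,0,0,0,30],[7.8,-12.8,0,0,0,0,30],[9.1,-14.9,0,0,0,0,30],[10.4,-17.1,0,0,0,0,30],[11.7,-19.2,0,0,0,0,30],[13,-21.3,0,0,0,0,30],[14.3,-23.5,0,0,0,0,30],[15.6,-25.6,0,0,0,0,30],[16.9,-27.7,0,0,0,0,30],[18.2,-29.9,0,0,0,0,30],[19.5,-32,0,0,0,0,30],[20.8,-34.1,0,0,0,0,30],[22.1,-36.3,0,0,0,0,30],[23.4,-38.4,0,0,0,0,30],[24.7,-40.5,0,0,0,0,30],[26,-42.7,0,0,0,0,30]]'
```

```text
time: 15.42
tool_pos: [0.5131, -0.0648, 0.1082]
tool_rot: [180.0, -0.0, -160.1]
wrist_force: [0.5, 1.8, 0.2]
opening: 0.0418
grasp_force: 61.1
```

```bash
python3 -m jog '[[1.3,-2.1,0,0,0,0,30],[2.6,-4.3,0,0,0,0,30],[3.9,-6.4,0,0,0,0,30],[5.2,-8.5,0,0,0,0,30],[6.5,-10.7,0,0,0,0,30],[7.8,-12.8,0,0,0,0,30],[9.1,-15,0,0,0,0,30],[9.1,-15,0,0,0,0,30],[9.1,-15,0,0,0,0,30],[9.1,-15,0,0,0,0,30],[9.1,-15,0,0,0,0,30],[9.1,-15,0,0,0,0,30],[9.1,-15,0,0,0,0,30]]'; python3 m.py r1 8
```

```text
time: 16.5
tool_pos: [0.5096, -0.0819, 0.1082]
tool_rot: [-180.0, -0.0, -160.1]
wrist_force: [-0.7, -0.8, 1.2]
opening: 0.042
grasp_force: 61.1
t 16.9
[ 0.50963 -0.08178  0.10816] [-0.14 -1.47  1.16] [ 1.8000e+02 -1.0000e-02 -1.6014e+02] 0.04163937083413373 61.088093519210815
```

View pics/r1.png

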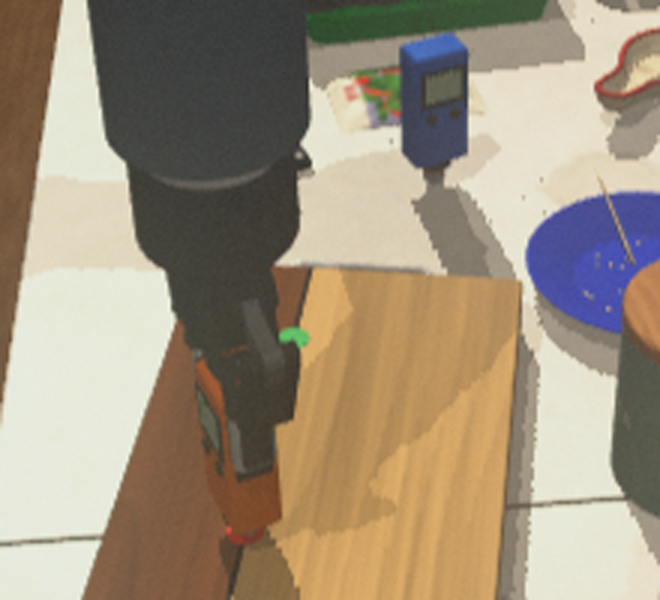

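The head stands on the red dot, at about (533,245) in the crop, upright, with about 2.6 N of push. I hold there while the reading settles.

```bash
python3 -m jog '[[0,0,0,0,0,0,30],[0,0,0,0,0,0,30],[0,0,0,0,0,0,30],[0,0,0,0,0,0,30],[0,0,0,0,0,0,30],[0,0,0,0,0,0,30],[0,0,0,0,0,0,30],[0,0,0,0,0,0,30],[0,0,0,0,0,0,30],[0,0,0,0,0,0,30],[0,0,0,0,0,0,30],[0,0,0,0,0,0,30],[0,0,0,0,0,0,30],[0,0,0,0,0,0,30],[0,0,0,0,0,0,30],[0,0,0,0,0,0,30],[0,0,0,0,0,0,30],[0,0,0,0,0,0,30],[0,0,0,0,0,0,30],[0,0,0,0,0,0,30]]' && python3 -m jog '[[0,0,0,0,0,0,30],[0,0,0,0,0,0,30],[0,0,0,0,0,0,30],[0,0,0,0,0,0,30],[0,0,0,0,0,0,30],[0,0,0,0,0,0,30],[0,0,0,0,0,0,30],[0,0,0,0,0,0,30],[0,0,0,0,0,0,30],[0,0,0,0,0,0,30],[0,0,0,0,0,0,30],[0,0,0,0,0,0,30]]' && python3 -c "
from plant import env
print(env.job_done())"
```

```text
time: 18.57
tool_pos: [0.5097, -0.0817, 0.1082]
tool_rot: [180.0, -0.0, -160.1]
wrist_force: [-0.3, -0.6, 1.0]
opening: 0.0414
grasp_force: 61.1
time: 19.57
tool_pos: [0.5097, -0.0817, 0.1082]
tool_rot: [180.0, -0.0, -160.1]
wrist_force: [-1.3, -1.1, 0.8]
opening: 0.0414
grasp_force: 61.1
the job is handed in; nothing more can be done
None
```

I ran the meter along the joint from the green dot to the red dot at about 3 cm/s with the head roughly half pushed in, held it upright on the red dot for over 3 s, and handed the job in at 19.6 s, still holding it there.

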